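Unhook the red stop bracket from its keyhole studs

ROBOT

A 6-joint arm with a two-finger parallel gripper is mounted at the origin on a cart in front of the work surface, level with it; the furniture and walls round the work are solid. World frame = base frame: x ahead of the robot, y to its left, z up, the work surface at z = 0. Lengths are in mm, angles in rad, forces in N, time in s.
With the tool pointing down it reaches from about 350 to 875 mm from the base axis. Payload 4.2 kg.
Tool frame: the origin (TCP) lies between the finger pads; the fingertips stand 17 mm ahead of it and the grasp point (between the pads) lies 2 mm behind it; z points along the fingers, y is the line along which they close (so a half turn about z gives the same grasp; the last joint's range is limited). The gripper opens to 85 mm and grips with 20 to 120 N. Pads are 22 mm wide; open, the fingers measure 114 mm over their backs; the gripper's body (76 mm by 85 mm) begins 54 mm behind the grasp point. The pads swing forward as they close: fully open they stand 13 mm farther back than shut.
Start: joints at [-0.849, 0.385, 0.008, 0, -1.194, -0.259], TCP at [279.046, -559.225, 248.312] pointing down, gripper open.
Joint ranges: [-3.14, 3.14], [-1.21, 2.06], [-1.07, 1.41], [-3.16, 2.05], [-2.99, -0.16], [-3.1, 3.1]. Speed limits (rad/s): [2.79, 2.79, 3.14, 3.14, 3.14, 3.14].

INTERFACE

Orientations are given as a unit quaternion [w, x, y, z].
In Python, from bench import robot gives the robot as it stands.
- The arm moves only by the tool drive_tool, never from a script. Its argument "deltas" is a list of rows, each an object with "gripper": the closure in counts, from 0 (fully open) to 255 (shut); "delta_pos": the shift along the tool's x, y, z in mm, a list of three; "spin": the turn about the tool's z in degrees. A call has 1 to 5 rows; each row shifts and turns the commanded pose from where the row before left it, along the tool's axes as they then stand; what a row does not reach is not made up. A row lasts 1/8 s, in which the tool goes at most 62.5 mm and 10.7 degrees, less where a joint would pass 70% of its speed; a pose out of reach is approached as far as the arm can. A call with a gripper value outside its range is refused whole. The fingers move at their own pace and stop on an object; "squeeze" is the grip in N (left out, the last holds). Time passes only in rows, so rows that do not move let the fingers close. It gives the time, the measured TCP pose, the force, the opening and the grip force at its end, in the units of the state.
- robot.sense(): the state, without advancing time (a new reading comes with each control period).
- robot.get_image(name): name is "side" or "top"; returns a dict with "color" (480x640x3 uint8, blue, green, red), "range_z" (480x640 float32, mm along the optical axis (not along the pixel's ray), 0 where there is no reading), "K" (3x3 intrinsics, pixels), "view" (4x4, takes a point from world to camera coordinates). Camera axes: x right, y up, looking along -z (the intrinsics and any distortion apply to the point x, -y, -z); pixel columns grow to the right and rows downward; lengths in mm; the calibration is good to about 2 mm. A picture is of the moment at which its call begins.
- robot.finish_job(): hands the job in; it is judged then, once.
The state is a dict: "time_s": time; "q": joint angles; "joint_velocities": joint speeds; "tau": joint torques, N m; "tcp_pos": TCP position; "tool_rot": TCP orientation; "contact_force": force on the tool from outside, world axes, zero at the start; "wrist_torque": the same for the moment, N m; "width": finger opening in mm; "grasp_force": force on a finger pad.
Only numpy, scipy, OpenCV 4.12 (cv2) and the standard library are available. Lean on these libraries where they do the work, as an engineer would, in place of code of your own. Each camera call takes 0.05 s, during which the arm holds its last target. There are 200 camera calls.

TASK

The next set-up needs the red stop bracket: slide it up on its keyhole slots until the stud heads are in the wide ends, take it off the hanging board, and stand it upright on its foot inside the yellow outline of the set-up panel. Set it down without dropping it, let go of it, and leave the blue bracket hanging.

Things in the scene. Friction and masses are not known exactly. Their poses are not given: they have to be found in the camera images.
- red_bracket: Red angle bracket, 70x84x85 mm (x,y,z), 0.2-0.4 kg. Origin under its foot's middle, z up, +x to the board. Foot 6 mm thick; 6 mm back plate, rear face at x=+35. Web 16 mm thick across y, x -20 to 29, top z=75: grip it over the origin at about z=58. Two keyholes in the back plate at y=-22, 22: slot 11 wide, upper end z=70, leading down to a round hole 26 wide centred at z=42 (sizes mm).
- blue_bracket: Blue bracket of the same shape, size, origin and axes as the red one, hanging beside it on either side; to be left hanging. To free such a bracket: raise it 24 mm (within 4 mm) from where it hangs, so that the stud heads are in the middle of the round holes, then draw it toward -x by 20 mm or more.
- board: Fixed upright plywood board, 260 wide (y), 150 high, 18 mm thick, base behind. Origin at worktop height under the middle of its front face; +x into the board, z up. Four level steel studs on the front at y=-87,-43,43,87, z=120 mm: neck 8 mm across, 7.5 long, head 16 across, 4 thick. Brackets hang with origins at x=-36, y=65 or -65, z=54 mm, parallel to the board.
- panel: Fixed grey laminated set-up panel flat on the worktop, 180x180x9 mm, with a painted yellow square outline (152 mm inside) on top. Origin at the centre of its underside, z up, x and y along its sides; its top is at z=9 mm.
Mind the look-alikes: they are no part of the job. There is more than one size of the red_bracket; the job needs the larger.

How it is judged:
By the outcome, as a careful person would: the job done as asked, in the order asked, and still so for the second after the job is handed in, with the robot touching nothing.
It also fails if it takes over 40 s, if anything falls off the work surface, if the arm or the gripper's body presses on something with over 40 N, if the wrist force passes 120 N, or if a joint passes its speed limit or range.

## Working session

There is one attempt and no reset: what is moved stays moved. The work goes in short steps, Python scripts to look and compute and a tool call to move; the robot and the scene stay as the last step left them, time stands still between calls to the robot, and variables do not carry over. Pictures are saved under pics/ and viewed, at most 10 in all, crops included, and the job is handed in when it is done.

Besides the shell and the picture viewer there is one more tool, called after ">>>" by a JSON object that holds its "fn" and its "kwargs". drive_tool: Moves the arm, as the interface text tells. Its arguments: {"type":"object","properties":{"deltas":{"type":"array"},"squeeze":{"type":"number"}},"required":["deltas"]}

```bash
mkdir -p pics
python3 - <<'E'
from bench import robot
import cv2,numpy as np
for n in("side","top"):
    d=robot.get_image(n);cv2.imwrite(f"pics/{n}0.png",d["color"]);np.savez(f"{n}0.npz",**{k:v for k,v in d.items()})
    V=d["view"];print(n,(-V[:3,:3].T@V[:3,3]).round(),V[:3,:3].round(2).tolist(),d["K"].tolist(),[k for k in d])
s=robot.sense();print(s)
E
```

```text
side [387. 778. 733.] [[-0.97, -0.22, -0.0], [0.15, -0.65, 0.75], [-0.17, 0.73, 0.66]] [[574.4965641861259, 0.0, 321.4621457811345], [0.0, 574.4965641861259, 234.72647411387075], [0.0, 0.0, 1.0]] ['color', 'range_z', 'K', 'view']
top [404.  65. 996.] [[0.02, -1.0, 0.02], [0.99, 0.02, 0.15], [-0.15, 0.02, 0.99]] [[455.7929727641841, 0.0, 312.24403655966495], [0.0, 455.7929727641841, 240.1089507200091], [0.0, 0.0, 1.0]] ['color', 'range_z', 'K', 'view']
{'time_s': 0.1, 'q': array([-8.49430608e-01,  3.85482258e-01,  6.81556365e-03, -4.16085452e-04,
       -1.19399607e+00, -2.58608898e-01]), 'joint_velocities': array([ 0.00336258, -0.00235251,  0.0042835 ,  0.00085489,  0.00146681,
        0.00011886]), 'tau': array([-5.27835455e-04, -3.93319595e+01,  1.88931155e+01,  4.19797763e+00,
       -2.56583873e-03,  6.14530634e-06]), 'tcp_pos': array([ 278.82743935, -558.84027806,  247.35294595]), 'tool_rot': array([-2.68563638e-04, -2.29244629e-01,  9.73368374e-01,  9.14422056e-04]), 'contact_force': array([ 0.51636989, -0.07485851,  0.45956457]), 'wrist_torque': array([ 0.03203442, -0.02832989,  0.04475736]), 'grasp_force': 0.0, 'width': 85.37613011542084}
```

View pics/side0.png

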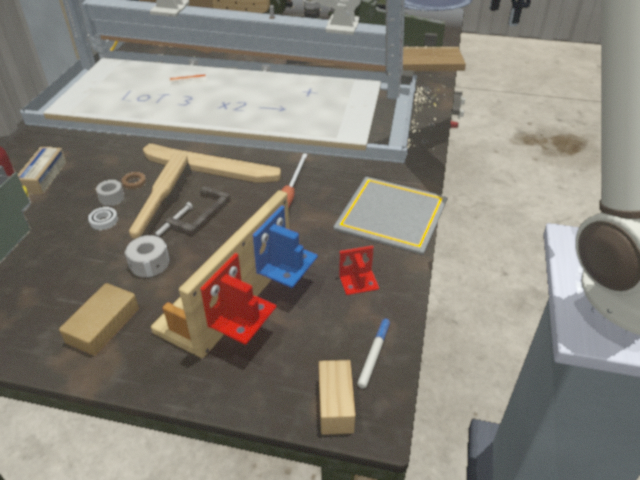

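View pics/top0.png

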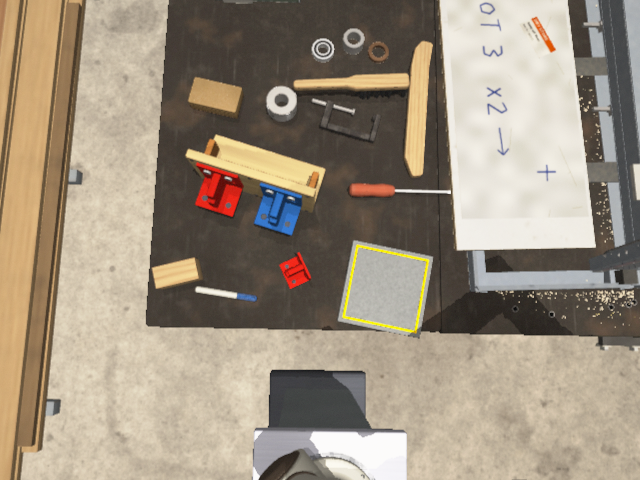

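The hanging brackets are red at top (218,190) and blue at (278,208). The small red look-alike is at (295,270) and the panel is at (387,288). Next I measure the board, the red bracket and the panel.

```bash
cat > h.py <<'E'
import cv2,numpy as np
def pts(d):
    v,u=np.mgrid[0:480,0:640];z=d["range_z"].astype(float);K=d["K"]
    c=np.stack([(u-K[0,2])/K[0,0]*z,-(v-K[1,2])/K[1,1]*z,-z],-1);V=d["view"]
    w=(c-V[:3,3])@V[:3,:3]; w[z==0]=np.nan
    return w
def ray(d,uv,h):
    K=d["K"];V=d["view"];uv=np.atleast_2d(uv).astype(float)
    c=np.stack([(uv[:,0]-K[0,2])/K[0,0],-(uv[:,1]-K[1,2])/K[1,1],-np.ones(len(uv))],-1)@V[:3,:3]
    o=-V[:3,:3].T@V[:3,3]
    return o+c*((h-o[2])/c[:,2])[:,None]
def red(d):
    h=cv2.cvtColor(d["color"],cv2.COLOR_BGR2HSV);return ((h[...,0]<6)|(h[...,0]>174))&(h[...,1]>170)&(h[...,2]>70)
E
python3 - <<'E'
from h import *
for n,roi in(("top",(170,335,120,220)),("side",(140,325,180,360))):
    d=dict(np.load(f"{n}0.npz"));w=pts(d)
    h=cv2.cvtColor(d["color"],cv2.COLOR_BGR2HSV)
    R=np.zeros((480,640),bool);R[roi[2]:roi[3],roi[0]:roi[1]]=1
    wood=(h[...,0]>8)&(h[...,0]<28)&R
    m=wood&(w[...,2]>143)&(w[...,2]<158)
    p=w[m];print(n,"board",m.sum(),np.median(p[:,2]),cv2.minAreaRect(p[:,:2].astype(np.float32)))
    y=(h[...,0]>22)&(h[...,0]<35)&(h[...,1]>150)
    y[:, :335]=0
    uv=np.argwhere(y)[:,::-1]
    q=ray(d,uv,9)[:,:2].astype(np.float32);print("panel",len(q),cv2.minAreaRect(q),np.nanmedian(w[y][:,2]))
    r=red(d)&R
    p=w[r];p=p[~np.isnan(p[:,2])]
    print("red",len(p),p.min(0),p.max(0))
    for a,b in((55,66),(126,134),(134,144)):
        s=p[(p[:,2]>a)&(p[:,2]<b)]
        if len(s)>5:print(a,b,len(s),np.median(s[:,2]),cv2.minAreaRect(s[:,:2].astype(np.float32)))
E
```

```text
top board 1280 149.16029655142157 ((657.5693969726562, 169.77915954589844), (257.9614562988281, 19.289749145507812), 73.53204345703125)
panel 623 ((449.63104248046875, -115.04883575439453), (162.72125244140625, 161.75369262695312), 79.1258544921875) 9.31124954131291
red 1568 [590.04907438 195.28743     -3.91966266] [683.39861862 308.86692125 142.20042964]
55 66 774 59.065695961909086 ((631.250732421875, 245.76168823242188), (84.11224365234375, 65.32136535644531), 73.89044952392578)
126 134 211 128.1116879736134 ((641.9509887695312, 245.60592651367188), (88.98106384277344, 55.95067596435547), 72.5028076171875)
134 144 164 137.9862920435217 ((664.2714233398438, 236.51834106445312), (84.52281188964844, 8.025952339172363), 73.63475036621094)
side board 1723 150.73963407995296 ((657.9314575195312, 171.1446990966797), (259.8709716796875, 20.517297744750977), 73.66243743896484)
panel 270 ((449.4184265136719, -117.90959930419922), (160.4532012939453, 161.57046508789062), 79.46299743652344) 11.39617768195538
red 3118 [ 5.90132576e+02  1.55653258e+02 -5.02318401e-01] [679.05449165 294.76871417 142.82283097]
55 66 1180 60.68105173461281 ((633.38916015625, 245.32321166992188), (87.08011627197266, 69.81671905517578), 72.232666015625)
126 134 382 129.6648714154967 ((640.044677734375, 247.5205078125), (78.6663589477539, 52.281005859375), 72.2765121459961)
134 144 266 139.38270763125618 ((663.9955444335938, 237.71849060058594), (84.49652862548828, 7.953831195831299), 73.0343017578125)
```

Run:
```python
from h import *
a=np.array([279,-559.]);b=np.array([633,245.5]);L=np.linalg.norm(b-a);u=(b-a)/L
P=np.vstack([pts(dict(np.load(f"{n}0.npz"))).reshape(-1,3) for n in("top","side")]);P=P[~np.isnan(P[:,0])]
t=(P[:,:2]-a)@u;s=abs((P[:,:2]-a)@np.array([-u[1],u[0]]))
for k in range(-100,950,75):
    m=(t>k)&(t<k+75)&(s<130);print(k,m.sum(),P[m,2].max().round() if m.any() else None, P[m][P[m,2].argmax()].round() if m.any() else None)
# required tool-frame move
print((b-a))
from scipy.spatial.transform import Rotation as R
from bench import robot
s=robot.sense();q=s["tool_rot"];M=R.from_quat(q[[1,2,3,0]]).as_matrix();print(M.round(3),s["tcp_pos"])
print(M.T@np.array([b[0]-s["tcp_pos"][0],b[1]-s["tcp_pos"][1],0]))
```

```text
-100 2849 268.0 [ 290. -598.  268.]
-25 3296 307.0 [ 238. -497.  307.]
50 3309 309.0 [ 254. -488.  309.]
125 3744 49.0 [ 459. -448.   49.]
200 4275 48.0 [ 461. -406.   48.]
275 5392 72.0 [ 535. -292.   72.]
350 5766 73.0 [ 553. -258.   73.]
425 6683 16.0 [ 524. -151.   16.]
500 7642 15.0 [521. -87.  15.]
575 7296 63.0 [467.  52.  63.]
650 8572 155.0 [621.  70. 155.]
725 10969 154.0 [647. 138. 154.]
800 9448 154.0 [673. 218. 154.]
875 13671 154.0 [676. 232. 154.]
[354.  804.5]
[[-0.895 -0.446 -0.001]
 [-0.446  0.895  0.002]
 [ 0.     0.002 -1.   ]] [ 278.82743935 -558.84027806  247.35294595]
[-675.90730249  561.73820041    0.99913899]
```

>>> {"fn": "drive_tool", "kwargs": {"deltas": [{"gripper":0,"delta_pos":[-45,37.5,0],"spin":0},{"gripper":0,"delta_pos":[-45,37.5,0],"spin":0},{"gripper":0,"delta_pos":[-45,37.5,0],"spin":0},{"gripper":0,"delta_pos":[-45,37.5,0],"spin":0},{"gripper":0,"delta_pos":[-45,37.5,0],"spin":0}]}}

```text
time_s: 0.72
tcp_pos: [396.9, -289.1, 248.1]
tool_rot: [-0.0, -0.229, 0.973, 0.0]
contact_force: [1.2, -0.3, -0.7]
width: 85.5
grasp_force: 0.0
```

>>> {"fn": "drive_tool", "kwargs": {"deltas": [{"gripper":0,"delta_pos":[-45,37.5,0],"spin":0},{"gripper":0,"delta_pos":[-45,37.5,0],"spin":0},{"gripper":0,"delta_pos":[-45,37.5,0],"spin":0},{"gripper":0,"delta_pos":[-45,37.5,0],"spin":0},{"gripper":0,"delta_pos":[-45,37.5,0],"spin":0}]}}

```text
time_s: 1.35
tcp_pos: [514.5, -20.8, 248.2]
tool_rot: [-0.0, -0.229, 0.973, 0.0]
contact_force: [1.6, -1.1, -0.1]
width: 85.4
grasp_force: 0.0
```

>>> {"fn": "drive_tool", "kwargs": {"deltas": [{"gripper":0,"delta_pos":[-45,37.5,0],"spin":0},{"gripper":0,"delta_pos":[-45,37.5,0],"spin":0},{"gripper":0,"delta_pos":[-45,37.5,0],"spin":0},{"gripper":0,"delta_pos":[-45,37.5,0],"spin":0},{"gripper":0,"delta_pos":[-45,37.5,0],"spin":0}]}}

```text
time_s: 1.98
tcp_pos: [632.2, 247.2, 247.8]
tool_rot: [-0.0, -0.229, 0.973, -0.0]
contact_force: [1.0, -0.1, 1.0]
width: 85.1
grasp_force: 0.0
```

>>> {"fn": "drive_tool", "kwargs": {"deltas": [{"gripper":0,"delta_pos":[0,0,0],"spin":10},{"gripper":0,"delta_pos":[0,0,0],"spin":10},{"gripper":0,"delta_pos":[0,0,0],"spin":10},{"gripper":0,"delta_pos":[0,0,0],"spin":10},{"gripper":0,"delta_pos":[0,0,0],"spin":2.9}]}}

```text
time_s: 2.6
tcp_pos: [631.6, 245.4, 247.5]
tool_rot: [-0.001, 0.144, 0.99, -0.0]
contact_force: [-1.2, 0.3, -0.1]
width: 85.7
grasp_force: 0.0
```

>>> {"fn": "drive_tool", "kwargs": {"deltas": [{"gripper":0,"delta_pos":[-1,0,30],"spin":0},{"gripper":0,"delta_pos":[0,0,30],"spin":0},{"gripper":0,"delta_pos":[0,0,25],"spin":0},{"gripper":0,"delta_pos":[0,0,15],"spin":0},{"gripper":0,"delta_pos":[0,0,10],"spin":0}]}}

```text
time_s: 3.22
tcp_pos: [632.9, 245.1, 137.5]
tool_rot: [-0.0, 0.142, 0.99, -0.0]
contact_force: [-0.5, 0.3, -0.1]
width: 86.0
grasp_force: 0.0
```

Run:
```python
from bench import robot
from h import *
d=robot.get_image("side");np.savez("side1.npz",**d)
t=robot.get_image("top");np.savez("top1.npz",**t)
a=cv2.resize(d["color"][180:360,130:350],None,fx=1.8,fy=1.8);b=cv2.resize(t["color"][120:240,170:340],(440,324))
cv2.imwrite("pics/a1.png",np.hstack([cv2.resize(a,(396,324)),cv2.resize(b,(400,324))]))
s=robot.sense();print(s["tcp_pos"],s["contact_force"])
```

```text
[632.52568765 244.99009668 137.33797448] [ 0.74290223 -0.02137807  0.11421282]
```

View pics/a1.png

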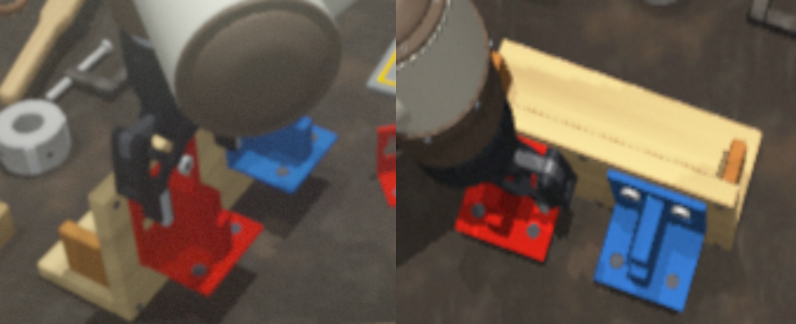

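The gripper is straddling the red web, with the fingers on both sides (side crop about (165,180), top crop about (540,180)). A quick check of the web's centreline before descending.

Run:
```python
from h import *
th=np.deg2rad(-16.4);ex=np.array([np.cos(th),np.sin(th)]);ey=np.array([-ex[1],ex[0]])
for n,roi in(("top",(170,250,140,220)),("side",(190,280,240,345))):
    d=dict(np.load(f"{n}0.npz"));w=pts(d);R=np.zeros((480,640),bool);R[roi[2]:roi[3],roi[0]:roi[1]]=1
    p=w[red(d)&R];q=p[:,:2]-np.array([632.9,245.5]);l=np.c_[q@ex,q@ey,p[:,2]]
    s=l[(l[:,2]>125)&(l[:,2]<133)&(l[:,0]<18)&(l[:,0]>-17)];print(n,len(s),np.percentile(s[:,1],[3,50,97]))
    s=l[(l[:,2]>55)&(l[:,2]<64)];print(np.percentile(s[:,1],[1,99]),np.percentile(s[:,0],[1,99]))
```

```text
top 137 [-7.67295222 -0.72507072  7.13823422]
[-41.34339619  40.87959982] [-33.63986925  30.27860555]
side 214 [-5.67716425  2.82028521  8.96467644]
[-40.298792    42.25556108] [-33.3500209   31.71736303]
```

>>> {"fn": "drive_tool", "kwargs": {"deltas": [{"gripper":0,"delta_pos":[0,0,10],"spin":0},{"gripper":0,"delta_pos":[0,0,10],"spin":0},{"gripper":0,"delta_pos":[0,0,7],"spin":0},{"gripper":0,"delta_pos":[0,0,0],"spin":0}]}}

```text
time_s: 3.82
tcp_pos: [632.5, 244.9, 110.4]
tool_rot: [-0.001, 0.142, 0.99, -0.001]
contact_force: [0.4, -0.6, 0.3]
width: 85.2
grasp_force: 0.0
```

>>> {"fn": "drive_tool", "kwargs": {"deltas": [{"gripper":150,"delta_pos":[0,0.7,0],"spin":0},{"gripper":190,"delta_pos":[0,0,0],"spin":0},{"gripper":255,"delta_pos":[0,0,0],"spin":0},{"gripper":255,"delta_pos":[0,0,0],"spin":0},{"gripper":255,"delta_pos":[0,0,0],"spin":0}], "squeeze": 30}}

```text
time_s: 4.45
tcp_pos: [633.0, 245.8, 111.6]
tool_rot: [-0.0, 0.142, 0.99, -0.0]
contact_force: [-0.8, 0.2, 1.9]
width: 15.2
grasp_force: 35.4
```

>>> {"fn": "drive_tool", "kwargs": {"deltas": [{"gripper":255,"delta_pos":[0,0,0],"spin":0},{"gripper":255,"delta_pos":[0,0,0],"spin":0},{"gripper":255,"delta_pos":[0,0,0],"spin":0}], "squeeze": 60}}

```text
time_s: 4.82
tcp_pos: [633.0, 245.9, 111.6]
tool_rot: [0.0, 0.142, 0.99, 0.0]
contact_force: [-2.3, -0.1, 3.3]
width: 15.1
grasp_force: 62.1
```

>>> {"fn": "drive_tool", "kwargs": {"deltas": [{"gripper":255,"delta_pos":[0,0,-4],"spin":0},{"gripper":255,"delta_pos":[0,0,-5],"spin":0},{"gripper":255,"delta_pos":[0,0,-5],"spin":0},{"gripper":255,"delta_pos":[0,0,-5],"spin":0},{"gripper":255,"delta_pos":[0,0,-5],"spin":0}]}}

```text
time_s: 5.45
tcp_pos: [633.1, 245.9, 135.7]
tool_rot: [0.0, 0.143, 0.99, 0.0]
contact_force: [0.7, -0.8, -3.0]
width: 15.1
grasp_force: 61.5
```

```bash
cat > m.py <<'E'
from bench import robot
from h import *
import sys
s=robot.sense();print(s["tcp_pos"].round(1),s["tool_rot"].round(3),s["contact_force"].round(1),s["wrist_torque"].round(2),s["width"])
th=np.deg2rad(-16.4);ex=np.array([np.cos(th),np.sin(th)]);ey=np.array([-ex[1],ex[0]])
d=robot.get_image("side");np.savez("side2.npz",**d)
cv2.imwrite(sys.argv[1],cv2.resize(d["color"][180:360,130:350],None,fx=2.8,fy=2.8))
for n in("side0","side2"):
    d=dict(np.load(n+".npz"));w=pts(d);R=np.zeros((480,640),bool);R[200:345,190:285]=1
    p=w[red(d)&R];q=p[:,:2]-np.array([632.9,245.5]);l=np.c_[q@ex,q@ey,p[:,2]]
    f=l[(abs(l[:,0]+27)<4)&(abs(l[:,1])<35)];print(n,"foot front z",np.nanmedian(f[f[:,2]>20][:,2]),"n",len(f))
E
python3 m.py pics/a2.png
```

```text
[633.1 245.9 135.7] [0.    0.143 0.99  0.   ] [ 0.7 -0.8 -3. ] [ 0.01  0.05 -0.01] 15.091562879099746
side0 foot front z 62.03459179314013 n 332
side2 foot front z 85.78274036175108 n 354
```

View pics/a2.png

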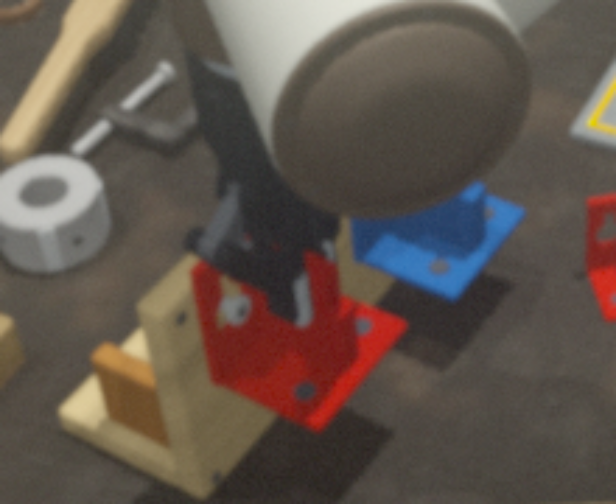

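The stud head at (235,310) sits in the round hole and the foot is up by 23.8 mm. Drawing away from the board now.

>>> {"fn": "drive_tool", "kwargs": {"deltas": [{"gripper":255,"delta_pos":[4,0,0],"spin":0},{"gripper":255,"delta_pos":[4,0,0],"spin":0},{"gripper":255,"delta_pos":[5,0,0],"spin":0},{"gripper":255,"delta_pos":[6,0,0],"spin":0},{"gripper":255,"delta_pos":[6,0,0],"spin":0}]}}

```text
time_s: 6.12
tcp_pos: [608.6, 253.0, 135.3]
tool_rot: [-0.0, 0.142, 0.99, -0.0]
contact_force: [0.2, 0.6, -4.6]
width: 15.2
grasp_force: 61.4
```

```bash
python3 m.py pics/a3.png
```

```text
[608.6 253.  135.3] [-0.     0.142  0.99  -0.   ] [ 0.2  0.6 -4.6] [ 0.03  0.03 -0.  ] 15.173934527252577
side0 foot front z 62.03459179314013 n 332
side2 foot front z 85.2385088191923 n 120
```

>>> {"fn": "drive_tool", "kwargs": {"deltas": [{"gripper":255,"delta_pos":[15,0,0],"spin":0},{"gripper":255,"delta_pos":[25,0,-15],"spin":0},{"gripper":255,"delta_pos":[20,0,-25],"spin":0},{"gripper":255,"delta_pos":[0,0,-25],"spin":0},{"gripper":255,"delta_pos":[0,0,-15],"spin":0}]}}

```text
time_s: 6.8
tcp_pos: [551.1, 270.4, 217.1]
tool_rot: [0.001, 0.142, 0.99, 0.001]
contact_force: [0.1, 0.7, -3.2]
width: 15.3
grasp_force: 61.4
```

>>> {"fn": "drive_tool", "kwargs": {"deltas": [{"gripper":255,"delta_pos":[0,-20,0],"spin":0},{"gripper":255,"delta_pos":[-1,-35,0],"spin":0},{"gripper":255,"delta_pos":[-1,-45,0],"spin":0},{"gripper":255,"delta_pos":[-1,-45,0],"spin":0},{"gripper":255,"delta_pos":[-1,-45,0],"spin":0}]}}

```text
time_s: 7.42
tcp_pos: [499.9, 83.9, 214.1]
tool_rot: [-0.001, 0.143, 0.99, -0.001]
contact_force: [0.9, -0.0, -3.9]
width: 15.2
grasp_force: 61.4
```

>>> {"fn": "drive_tool", "kwargs": {"deltas": [{"gripper":255,"delta_pos":[-2,-50,0],"spin":0},{"gripper":255,"delta_pos":[-2,-50,0],"spin":0},{"gripper":255,"delta_pos":[-2,-50,0],"spin":0},{"gripper":255,"delta_pos":[-1,-35,0],"spin":0},{"gripper":255,"delta_pos":[-1,-24,0],"spin":-5.7}]}}

```text
time_s: 8.05
tcp_pos: [448.0, -118.4, 214.2]
tool_rot: [-0.001, 0.093, 0.996, -0.0]
contact_force: [0.3, -0.5, -3.2]
width: 15.3
grasp_force: 61.4
```

>>> {"fn": "drive_tool", "kwargs": {"deltas": [{"gripper":255,"delta_pos":[0,0,0],"spin":0}]}}

```text
time_s: 8.18
tcp_pos: [448.4, -118.0, 214.3]
tool_rot: [-0.001, 0.095, 0.995, -0.0]
contact_force: [0.6, -0.8, -3.3]
width: 15.4
grasp_force: 61.4
```

Run:
```python
from bench import robot
from h import *
a=[]
for n in("side","top"):
    d=robot.get_image(n);np.savez(n+"3.npz",**d);c=d["color"]
    a.append(cv2.resize(c[60:300,280:480] if n=="side" else c[200:350,280:460],(400,480 if n=="side" else 333)))
im=np.zeros((480,800,3),np.uint8);im[:,:400]=a[0];im[:333,400:]=a[1];cv2.imwrite("pics/a4.png",im)
s=robot.sense();M=s["tool_rot"];print(s["tcp_pos"],s["width"],M.round(3))
```

```text
[ 449.57411699 -116.64247336  214.67738077] 15.861522385825465 [-0.001  0.094  0.996  0.   ]
```

View pics/a4.png

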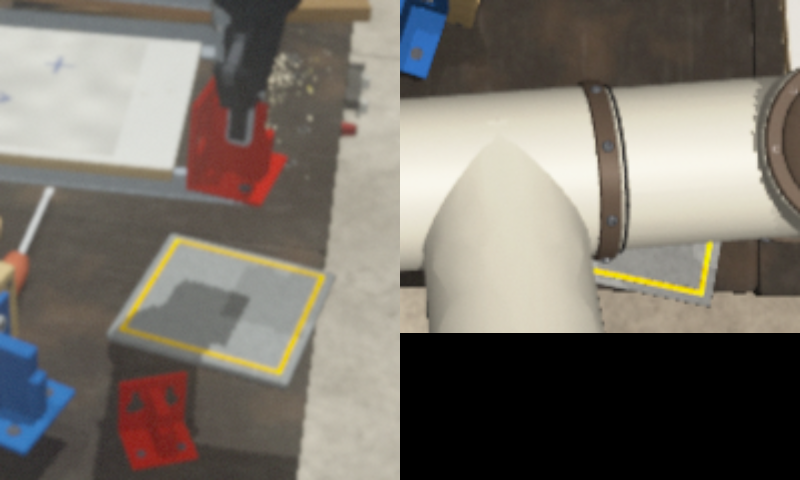

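The bracket is held upright above the panel centre, with its shadow at (205,315) inside the outline. Lowering now.

>>> {"fn": "drive_tool", "kwargs": {"deltas": [{"gripper":255,"delta_pos":[0,0,30],"spin":0},{"gripper":255,"delta_pos":[0,0,40],"spin":0},{"gripper":255,"delta_pos":[0,0,35],"spin":0},{"gripper":255,"delta_pos":[0,0,20],"spin":0},{"gripper":255,"delta_pos":[0,0,10],"spin":0}]}}

```text
time_s: 8.9
tcp_pos: [450.1, -115.7, 79.1]
tool_rot: [-0.001, 0.093, 0.996, -0.0]
contact_force: [-0.9, -0.6, -2.8]
width: 15.0
grasp_force: 61.4
```

```bash
cat > f.py <<'E'
from bench import robot
from h import *
import sys
d=robot.get_image("side");cv2.imwrite(sys.argv[1],cv2.resize(d["color"][100:280,300:480],(600,600)))
s=robot.sense();print(s["tcp_pos"],s["contact_force"])
th=np.deg2rad(-10.7);ex=np.array([np.cos(th),np.sin(th)]);ey=np.array([-ex[1],ex[0]])
w=pts(d);m=red(d);p=w[m];q=p[:,:2]-np.array([449.5,-116.5]);l=np.c_[q@ex,q@ey,p[:,2]];l=l[(abs(l[:,:2])<90).all(1)]
f=l[(l[:,0]<-22)&(l[:,0]>-32)];print(len(l),"foot z pct",np.percentile(f[:,2],[5,30,50,70,95]).round(1))
print("lo/hi",np.percentile(l,[.5,99.5],axis=0).round(1).tolist())
fy=f[f[:,2]>np.median(f[:,2])-3];print("slope z vs y",np.polyfit(fy[:,1],fy[:,2],1))
E
python3 f.py pics/a5.png
```

```text
[ 449.8364741  -115.78180401   78.57714822] [-0.20781477  0.42216337 -4.35064319]
829 foot z pct [25.9 27.9 28.7 30.4 56.6]
lo/hi [[-31.1, -30.5, 24.9], [33.8, 44.2, 108.1]]
slope z vs y [-1.68097813e-02  3.34460767e+01]
```

>>> {"fn": "drive_tool", "kwargs": {"deltas": [{"gripper":255,"delta_pos":[0,0,5],"spin":0},{"gripper":255,"delta_pos":[0,0,3],"spin":0},{"gripper":255,"delta_pos":[0,0,1.5],"spin":0},{"gripper":255,"delta_pos":[0,0,1],"spin":0},{"gripper":255,"delta_pos":[0,0,0],"spin":0}]}}

```text
time_s: 9.57
tcp_pos: [450.6, -116.4, 70.0]
tool_rot: [0.0, 0.093, 0.996, 0.0]
contact_force: [-0.7, 0.7, -3.4]
width: 15.0
grasp_force: 61.4
```

>>> {"fn": "drive_tool", "kwargs": {"deltas": [{"gripper":255,"delta_pos":[0,0,0.7],"spin":0},{"gripper":255,"delta_pos":[0,0,0],"spin":0}]}}

```text
time_s: 9.82
tcp_pos: [450.5, -116.4, 69.1]
tool_rot: [0.0, 0.093, 0.996, -0.0]
contact_force: [1.0, -0.5, -3.0]
width: 15.2
grasp_force: 61.4
```

>>> {"fn": "drive_tool", "kwargs": {"deltas": [{"gripper":255,"delta_pos":[0,0,0.7],"spin":0},{"gripper":255,"delta_pos":[0,0,0],"spin":0}]}}

```text
time_s: 10.07
tcp_pos: [450.4, -116.4, 68.3]
tool_rot: [-0.0, 0.093, 0.996, -0.0]
contact_force: [0.2, 0.7, -3.2]
width: 15.1
grasp_force: 61.4
```

>>> {"fn": "drive_tool", "kwargs": {"deltas": [{"gripper":255,"delta_pos":[0,0,0.7],"spin":0},{"gripper":255,"delta_pos":[0,0,0],"spin":0}]}}

```text
time_s: 10.32
tcp_pos: [450.4, -116.4, 67.6]
tool_rot: [-0.0, 0.093, 0.996, -0.0]
contact_force: [0.1, -0.4, -4.1]
width: 15.3
grasp_force: 61.4
```

>>> {"fn": "drive_tool", "kwargs": {"deltas": [{"gripper":255,"delta_pos":[0,0,0.6],"spin":0},{"gripper":255,"delta_pos":[0,0,0],"spin":0}]}}

```text
time_s: 10.58
tcp_pos: [450.6, -116.4, 67.5]
tool_rot: [0.0, 0.093, 0.996, -0.0]
contact_force: [0.1, 0.3, 0.4]
width: 15.4
grasp_force: 62.1
```

>>> {"fn": "drive_tool", "kwargs": {"deltas": [{"gripper":255,"delta_pos":[0,0,0.5],"spin":0},{"gripper":255,"delta_pos":[0,0,0],"spin":0}]}}

```text
time_s: 10.82
tcp_pos: [450.8, -116.4, 67.4]
tool_rot: [0.0, 0.093, 0.996, -0.0]
contact_force: [-1.7, 0.4, 5.5]
width: 15.0
grasp_force: 62.9
```

Contact is confirmed: the load went from -3.5 N to +5.5 N. Releasing.

>>> {"fn": "drive_tool", "kwargs": {"deltas": [{"gripper":200,"delta_pos":[0,0,0],"spin":0},{"gripper":170,"delta_pos":[0,0,0],"spin":0},{"gripper":100,"delta_pos":[0,0,0],"spin":0},{"gripper":60,"delta_pos":[0,0,0],"spin":0},{"gripper":60,"delta_pos":[0,0,0],"spin":0}], "squeeze": 20}}

```text
time_s: 11.45
tcp_pos: [450.5, -116.4, 66.6]
tool_rot: [0.0, 0.093, 0.996, -0.0]
contact_force: [-0.5, 0.0, 0.4]
width: 65.1
grasp_force: 0.0
```

>>> {"fn": "drive_tool", "kwargs": {"deltas": [{"gripper":60,"delta_pos":[0,0,-10],"spin":0},{"gripper":60,"delta_pos":[0,0,-25],"spin":0},{"gripper":60,"delta_pos":[0,0,-40],"spin":0},{"gripper":60,"delta_pos":[0,0,-45],"spin":0},{"gripper":60,"delta_pos":[0,0,-30],"spin":0}]}}

```text
time_s: 12.08
tcp_pos: [451.0, -116.4, 219.6]
tool_rot: [0.002, 0.093, 0.996, 0.0]
contact_force: [0.1, -0.6, -0.5]
width: 64.8
grasp_force: 0.0
```

```bash
python3 f.py pics/a6.png
python3 - <<'E'
from bench import robot
import cv2
cv2.imwrite("pics/s7.png",robot.get_image("side")["color"])
E
```

```text
[ 453.03287101 -116.70314176  223.28574445] [ 1.12605735 -0.75205524  3.81413032]
1101 foot z pct [14.6 16.1 17.1 18.5 49.2]
lo/hi [[-29.5, -32.3, 13.5], [36.3, 43.6, 96.6]]
slope z vs y [-2.32967722e-03  2.14865437e+01]
```

View pics/s7.png

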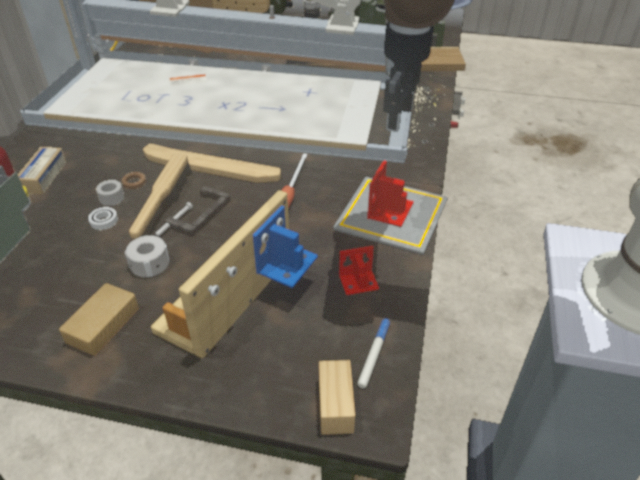

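The red bracket stands upright at (390,197), inside the yellow outline. The blue one still hangs at (285,250), and the gripper is clear.

>>> {"fn": "drive_tool", "kwargs": {"deltas": [{"gripper":60,"delta_pos":[0,0,0],"spin":0},{"gripper":60,"delta_pos":[0,0,0],"spin":0}]}}

```text
time_s: 12.42
tcp_pos: [449.7, -116.4, 215.6]
tool_rot: [-0.001, 0.093, 0.996, -0.0]
contact_force: [0.8, -0.2, -0.5]
width: 65.2
grasp_force: 0.0
```

```bash
python3 -c "
from bench import robot
print(robot.finish_job())"
```

```text
the job is handed in; nothing more can be done
None
```

The job is handed in at about 12.4 s: the large red bracket was taken off its studs and stands upright on its foot, released, inside the panel's yellow outline, and the blue bracket is still hanging.

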